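Proof-press a cast plug on the spring gauge

TASK

Lift the square-headed plug straight up out of the plaster mould and, keeping hold of it, stand its stem upright in the sprung cup of the bench gauge and push the cup down with it until the cup's rim is level with the top of the fixed dark ring round it (15 mm down, half its stroke; never down to its stop). Finish while still gripping the plug and holding the cup pressed there: do not let go or ease off. Leave the round-headed plug in the mould and the loose things on the table where they are.

Things in the scene. Friction and masses are not known exactly. Their poses are not given: they have to be found in the camera images.
- mould: off-white plaster mould block, fixed to the table, 92 x 156 x 42 mm (x, y, z), with two round blind cavities (27 mm wide, 30 mm deep) open at the top, at 40 mm either side of its centre along its own y axis; either plug may stand in either cavity. Origin: centre of its underside, z up.
- square_plug: fired clay plug to lift, loose, about 0.16 kg, 76 mm tall: round stem 24 mm wide, 45 mm long; collar 32 mm wide, 5 mm high; square head 40 x 40 mm, 26 mm high (50 to 76 mm above the foot), gripped across two flat sides. Stem in a mould cavity, foot 12 mm above the table, collar 15 mm clear of the mould. Origin: centre of the foot; z up the stem; x, y square to the head's sides.
- round_plug: the other fired clay plug, to be left in the mould: the same stem and collar, but a slim round head 24 mm in diameter and 34 mm high. Origin: centre of the stem's foot, z up.
- gauge: spring gauge fixed to the table: grey base plate 110 x 110 x 12 mm with four bolts, a dark fixed steel ring (outside 72 mm, inside 56 mm in diameter) whose top is 75 mm above the table, and the bright sprung cup in its middle. Origin: centre of the underside, z up.
- cup_seat (a point): centre of the floor of the gauge's bright cup (80 mm above the table when the cup is up). The cup is 50 mm in diameter outside, its round recess 36 mm wide and 10 mm deep, so its rim stands 10 mm above this point. Moves down with the cup.
- cup (a joint): travel of the cup straight down in m: 0 up (rim 15 mm above the fixed ring), 0.015 rim level with the ring, 0.030 at its stop. A spring returns it: about 2 N at the start, about 9 N at 0.015, about 16 N at the stop.
- rib: loose flat wooden rib (throwing tool), 40 x 104 x 8 mm, lying on the table; leave alone. Origin: centre of its underside.
- bowl: loose small clay bowl, 58 x 60 x 42 mm; leave alone. Origin: centre of its underside.
- rubber_block: loose eraser, 19 x 42 x 12 mm; leave alone. Origin: centre of its underside.
Mind the look-alikes: they are no part of the job. Leave any red look-alike of the square_plug alone.

How it is judged:
By the outcome, as a careful person would: the job done as asked, in the order asked, and still so for the second after the job is handed in, while the arm keeps its last pose, push and grip.
It also fails if it takes over 32 s, if anything falls off the work surface, if the arm or the gripper's body presses on something with over 40 N, if the wrist force passes 120 N, or if a joint passes its speed limit or range.

ROBOT

A 6-joint arm with a two-finger parallel gripper is mounted at the origin on the work surface; the furniture and walls round the work are solid. World frame = base frame: x ahead of the robot, y to its left, z up, the work surface at z = 0. Lengths are in m, angles in rad, forces in N, time in s.
With the tool pointing down it reaches from about 0.425 to 0.95 m from the base axis. Payload 3.5 kg.
Tool frame: the origin (TCP) lies where the fingers leave the gripper's body, on its centre line; the fingertips stand 73 mm ahead of it and the grasp point (between the pads) lies robot.tcp_to_grasp ahead of it (robot.tcp_to_grasp is the distance from the TCP to the grasp point, in m); y points along the fingers, z is the direction in which the jaws open and shut, and the axes are right-handed (so a half turn about y gives the same grasp; the last joint's range is limited). The gripper opens to 85 mm and grips with 20 to 120 N. Pads are 22 mm wide; open, the fingers measure 114 mm over their backs; the gripper's body (76 mm by 85 mm) begins 54 mm behind the grasp point. The pads swing forward as they close: fully open they stand 13 mm farther back than shut.
Start: joints at [1.119, 0.286, 1.577, -0, 1.279, -0.15], TCP at [0.201, 0.644, 0.304] pointing down, gripper open.
Joint ranges: [-2.77, 2.77], [-0.9, 2.22], [0.21, 2.48], [-1.53, 4.67], [0.24, 2.81], [-2.84, 2.84]. Speed limits (rad/s): [2.79, 2.79, 3.14, 3.14, 3.14, 3.14].

INTERFACE

Orientations are given as a rotation vector (axis times angle).
In Python, from station import robot gives the robot as it stands.
- The arm moves only by the tool apply_moves, never from a script. Its argument "deltas" is a list of rows, each a list of 5 numbers: the shift along the tool's x, y, z in mm, then the turn about the tool's y in rad, then the opening, from -1 (shut) to 1 (fully open), so that 0 is half open. A call has 1 to 5 rows; each row is the pose to reach, as a shift and turn from the pose commanded when the call began, along the tool's axes at that moment; what a row does not reach only later rows make up. A row lasts 1/12 s, in which the tool goes at most 41.7 mm and 7.16 degrees, less where a joint would pass 70% of its speed; a pose out of reach is approached as far as the arm can. A call with a gripper value outside its range is refused whole. The fingers move at their own pace and stop on an object; "newtons" is the grip in N (left out, the last holds). Time passes only in rows, so rows that repeat a pose let the fingers close. It gives the time, the measured TCP pose, the force and the opening at its end, in the units of the state.
- robot.observe(): the state, without advancing time (a new reading comes with each control period).
- robot.get_image(name): name is "side" or "top" or "wrist"; returns (picture, depth): 384x512x3 uint8, blue, green, red; 384x512 float32, m along the optical axis (not along the pixel's ray), 0 where there is no reading.
- robot.get_calibration(name): a dict with "K" (3x3 intrinsics, pixels), "k1" (the pictures are not rectified: a ray, as slopes to the right and down, at radius r is drawn at 1 + k1 r^2 times it, then the intrinsics apply), "T" (4x4, takes a point from camera to world coordinates). Camera axes: x right, y up, looking along -z (the intrinsics and any distortion apply to the point x, -y, -z); pixel columns grow to the right and rows downward; lengths in m; the calibration is good to about 2 mm. A picture is of the moment at which its call begins: read the wrist's pose just before it. get_calibration takes no time and is no camera call; for the wrist camera it gives the pose at the moment of the call.
- robot.hand_in(): hands the job in, once; it reports no verdict.
Trained networks look in the newest picture that a camera, given by its name, has taken for a name from the list of things; names that differ only in an ending like _2 or _b are one class to them, and where a whole thing is asked for, a point or a joint stands for the part that bears it (a point fixed in the world has none). Each returns a list of dicts, best first, with "score" (0 to 1); they miss things now and then, are a little off and sometimes report something else, mostly with a low value. They report only what shows in the picture. A call takes as long as a camera call. They do not tell look-alikes from the thing itself.
- robot.search_frame(camera, query): "at" ([x, y, z] in m, in the coordinates of the camera as it stood for that picture, good to about 4 mm: the middle of the surface that is visible of it).
The state is a dict: "time": time; "qpos": joint angles; "qd": joint speeds; "tau": joint torques, N m; "tcp_pos": TCP position; "orientation": TCP orientation; "wrist_force": force on the tool from outside, world axes, zero at the start; "moment": the same for the moment, N m; "grip_width": finger opening in m.
Only numpy, scipy, OpenCV 4.12 (cv2) and the standard library are available. Lean on these libraries where they do the work, as an engineer would, in place of code of your own. Each camera call takes 0.05 s, during which the arm holds its last target. There are 200 camera calls.

## Working session

There is one attempt and no reset: what is moved stays moved. The work goes in short steps, Python scripts to look and compute and a tool call to move; the robot and the scene stay as the last step left them, time stands still between calls to the robot, and variables do not carry over. Pictures are saved under pics/ and viewed, about 8 in all and at most 12, crops included, and the job is handed in when it is done.

Besides the shell and the picture viewer there is one more tool, called after "Request:" as name(argument=value, ...) on one line, values as JSON. apply_moves: Moves the arm, as the interface text tells. Its arguments: {"type":"object","properties":{"deltas":{"type":"array","items":{"type":"array","items":{"type":"number"}}},"newtons":{"type":"number"}},"required":["deltas"]}

```bash
ls; mkdir -p pics; cat > h.py <<'E'
import numpy as np, cv2
from station import robot
from scipy.spatial.transform import Rotation as R
def world(cam_pt,T): return (T@np.r_[cam_pt,1])[:3]
def cloud(depth,c):
    K=np.array(c["K"]);v,u=np.indices(depth.shape)
    p=cv2.undistortPoints(np.stack([u,v],-1).reshape(-1,1,2).astype(np.float64),K,np.array([c["k1"],0,0,0,0.])).reshape(*depth.shape,2)
    P=np.stack([p[...,0]*depth,-p[...,1]*depth,-depth],-1)
    T=np.array(c["T"]);return P@T[:3,:3].T+T[:3,3]
def pix(w,c):
    T=np.linalg.inv(np.array(c["T"]));p=(T@np.r_[w,1])[:3];x,y=p[0]/-p[2],-p[1]/-p[2];s=1+c["k1"]*(x*x+y*y);K=np.array(c["K"])
    return K[0,0]*x*s+K[0,2],K[1,1]*y*s+K[1,2]
E
python3 - <<'E'
from h import *
s=robot.observe();print({k:np.round(v,3) for k,v in s.items()}, robot.tcp_to_grasp)
print(R.from_rotvec(s["orientation"]).as_matrix().round(3))
ims=[]
for n in ["top","side"]:
    im,d=robot.get_image(n);c=robot.get_calibration(n);ims.append(im);np.savez(n,im=im,d=d)
    print(n,np.array(c["T"])[:3].round(3).tolist())
    for q in ["mould","square_plug","round_plug","gauge","cup_seat"]:
        for r in robot.search_frame(n,q)[:3]:
            w=world(r["at"],np.array(c["T"]));print(q,round(r["score"],2),w.round(3),np.round(pix(w,c)))
cv2.imwrite("pics/a.png",ims[0]);cv2.imwrite("pics/b.png",ims[1])
E
```

```text
pics
{'time': np.float64(0.0), 'qpos': array([ 1.119,  0.287,  1.578,  0.   ,  1.279, -0.15 ]), 'qd': array([ 0.001,  0.   , -0.002,  0.001,  0.   , -0.001]), 'tau': array([-0.0000e+00, -4.0596e+01, -2.9263e+01, -0.0000e+00,  6.0000e-03,
        0.0000e+00]), 'tcp_pos': array([0.2  , 0.644, 0.303]), 'orientation': array([-1.56 ,  0.238, -0.236]), 'wrist_force': array([ 0.975, -0.674,  1.168]), 'moment': array([ 0.012,  0.014, -0.042]), 'grip_width': np.float64(0.085)} 0.0539
[[ 0.955 -0.001  0.297]
 [-0.297 -0.002  0.955]
 [-0.    -1.    -0.002]]
top [[-0.01, 0.994, -0.113, 0.354], [-1.0, -0.01, 0.002, 0.005], [0.001, 0.113, 0.994, 0.921]]
mould 0.64 [0.452 0.139 0.043] [204. 194.]
mould 0.33 [ 0.476 -0.003  0.017] [260. 186.]
square_plug 0.85 [0.463 0.179 0.085] [186. 188.]
square_plug 0.84 [0.58  0.156 0.073] [196. 142.]
gauge 0.83 [ 0.451 -0.151  0.017] [317. 194.]
gauge 0.72 [ 0.454 -0.159  0.082] [324. 190.]
cup_seat 0.59 [ 0.455 -0.158  0.082] [324. 190.]
side [[-0.995, 0.074, -0.064, 0.402], [-0.098, -0.668, 0.738, 0.713], [0.012, 0.74, 0.672, 0.737]]
mould 0.55 [0.456 0.181 0.04 ] [249. 258.]
square_plug 0.83 [0.581 0.165 0.075] [195. 238.]
square_plug 0.67 [0.465 0.19  0.086] [244. 248.]
square_plug 0.32 [0.475 0.003 0.034] [249. 205.]
round_plug 0.52 [0.456 0.113 0.074] [252. 226.]
gauge 0.96 [ 0.458 -0.136  0.028] [259. 175.]
cup_seat 0.64 [ 0.456 -0.157  0.088] [261. 154.]
cup_seat 0.29 [ 0.474 -0.001  0.034] [249. 205.]
```

View pics/a.png

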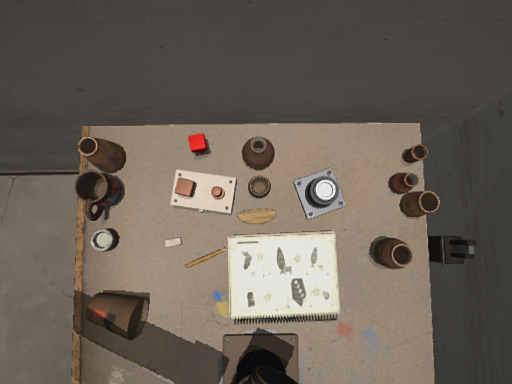

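View pics/b.png

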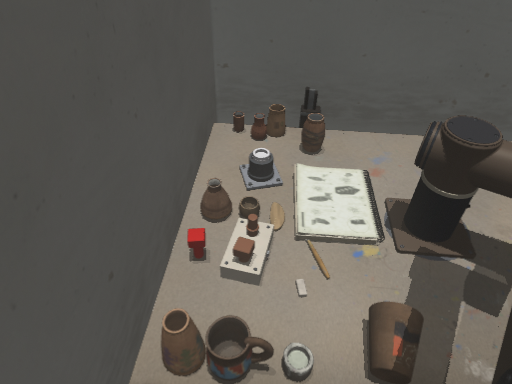

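Top view: square-headed plug in the mould at (186,188). The candidates are the red look-alike at (197,143), standing on the table, and the round-headed plug at (217,192). I choose (186,188). The gauge cup is at (324,190).

```bash
python3 - <<'E'
from h import *
def rect(n,c0,rad,z0,z1,lab):
    f=np.load(n+".npz");c=robot.get_calibration(n);P=cloud(f["d"],c)
    m=(f["d"]>0)&(np.hypot(P[...,0]-c0[0],P[...,1]-c0[1])<rad)&(P[...,2]>z0)&(P[...,2]<z1)
    q=P[m];r=cv2.minAreaRect((q[:,:2]*1000).astype(np.float32));print(n,lab,m.sum(),r,"z",np.median(q[:,2]).round(4),"mean",q.mean(0).round(4));return r
for n in ["top","side"]:
    rect(n,(.463,.183),.04,.075,.10,"head")
    rect(n,(.455,.14),.12,.036,.050,"mouldtop")
    rect(n,(.455,.105),.03,.078,.11,"roundhead")
    rect(n,(.455,-.157),.04,.085,.11,"cuprim")
    rect(n,(.455,-.157),.016,.070,.086,"cupfloor")
    rect(n,(.455,-.157),.09,.008,.018,"base")
im=np.load("top.npz")["im"];a=im[165:215,160:240];b=np.load("side.npz")["im"][205:285,190:280]
cv2.imwrite("pics/c.png",np.hstack([cv2.resize(a,(400,400),interpolation=2),cv2.resize(b,(400,400),interpolation=2)]))
E
```

```text
top head 282 ((467.5120849609375, 183.29052734375), (40.83028793334961, 40.130882263183594), 76.27629089355469) z 0.0869 mean [0.4668 0.1822 0.0865]
top mouldtop 1783 ((458.16046142578125, 122.31684112548828), (200.982421875, 92.39607238769531), 81.24891662597656) z 0.0411 mean [0.4596 0.1374 0.0411]
top roundhead 85 ((454.9765319824219, 103.53058624267578), (22.10967254638672, 22.061866760253906), 44.40266418457031) z 0.0944 mean [0.4546 0.1031 0.0937]
top cuprim 167 ((456.3721008300781, -159.50576782226562), (48.725502014160156, 47.83855438232422), 70.00436401367188) z 0.0884 mean [ 0.4566 -0.1597  0.0884]
top cupfloor 118 ((455.288330078125, -158.9706573486328), (30.874927520751953, 26.645694732666016), 18.914379119873047) z 0.0789 mean [ 0.4556 -0.1581  0.0789]
top base 834 ((456.73529052734375, -159.80804443359375), (109.8861312866211, 110.18355560302734), 19.193710327148438) z 0.0109 mean [ 0.453  -0.153   0.0112]
side head 325 ((467.6707763671875, 181.90985107421875), (41.30293273925781, 39.95331954956055), 76.20829772949219) z 0.0884 mean [0.467  0.1862 0.0869]
side mouldtop 1561 ((461.09375, 134.64822387695312), (190.872314453125, 156.82659912109375), 55.33047866821289) z 0.043 mean [0.4607 0.1522 0.0429]
side roundhead 102 ((454.87432861328125, 104.23738098144531), (22.052963256835938, 20.195449829101562), 11.877432823181152) z 0.0953 mean [0.4551 0.1072 0.0922]
side cuprim 103 ((456.9067077636719, -160.07400512695312), (48.422271728515625, 47.25439453125), 64.05502319335938) z 0.0902 mean [ 0.4565 -0.1582  0.0897]
side cupfloor 25 ((456.5458068847656, -164.12876892089844), (22.84214210510254, 15.593262672424316), 23.75064468383789) z 0.0814 mean [ 0.4564 -0.1645  0.0815]
side base 433 ((457.2941589355469, -159.39797973632812), (109.88469696044922, 110.68132781982422), 18.318965911865234) z 0.0131 mean [ 0.4575 -0.1383  0.0132]
```

View pics/c.png

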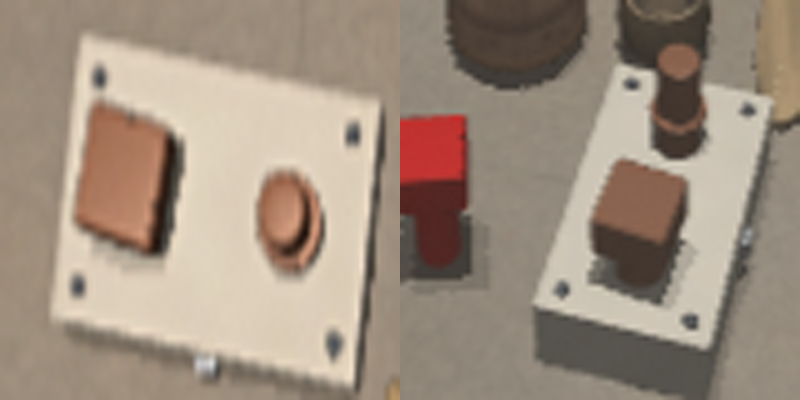

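The crop confirms it: the brown square head in the mould is the target, and the red one stands on the table. The plug is at about (0.4675, 0.183), head yaw about 76°/-14°, top at 0.088. The cup is at about (0.4568, -0.1595). I'll approach above the plug, with the jaws opening along 76° and only partly open, to clear the round plug.

```bash
cat >> h.py <<'E'
def to(x,y,z,yaw):
    """delta for moving TCP to x,y,z with jaw axis at yaw deg"""
    s=robot.observe();M=R.from_rotvec(s["orientation"]).as_matrix()
    d=M.T@(np.array([x,y,z])-s["tcp_pos"])*1000
    cur=np.degrees(np.arctan2(M[1,2],M[0,2]));t=-((yaw-cur+90)%180-90)
    print("t",round(s["time"],2),"tcp",s["tcp_pos"].round(4),"yaw",cur.round(2),"tooly",M[:,1].round(3),"F",np.round(s["wrist_force"],1),"w",round(float(s["grip_width"]),4),"\n delta mm",d.round(1),"turn",np.radians(t).round(3))
E
python3 -c "
from h import *;to(.4675,.183,.25,76.2)"
```

```text
t 0.6 tcp [0.2006 0.6445 0.304 ] yaw 72.7 tooly [-0.  0. -1.] F [-0.2  0.8  0.3] w 0.0855 
 delta mm [ 392.    53.9 -361.3] turn -0.061
```

Request:
apply_moves(deltas=[[28,0,-26,-0.06,0.4],[56,0,-52,-0.06,0.4],[84,0,-78,-0.06,0.4],[112,0,-104,-0.06,0.4],[140,0,-130,-0.06,0.4]])

```text
time: 1.02
tcp_pos: [0.2961, 0.4773, 0.3041]
orientation: [-1.562, 0.189, -0.19]
wrist_force: [1.2, -1.0, 1.2]
grip_width: 0.0597
```

```bash
python3 -c "
from h import *;to(.4675,.183,.25,76.2)"
```

```text
t 1.02 tcp [0.2961 0.4773 0.3041] yaw 76.19 tooly [ 0.  0. -1.] F [ 1.2 -1.   1.2] w 0.0597 
 delta mm [ 236.7   54.1 -244.8] turn -0.0
```

Request:
apply_moves(deltas=[[26,5,-27,0,0.4],[52,11,-54,0,0.4],[78,16,-81,0,0.4],[104,22,-108,0,0.4],[130,28,-135,0,0.4]])

```text
time: 1.43
tcp_pos: [0.3901, 0.315, 0.2762]
orientation: [-1.562, 0.189, -0.19]
wrist_force: [0.6, 0.0, -0.0]
grip_width: 0.0599
```

Request:
apply_moves(deltas=[[26,6,-27,0,0.4],[52,12,-54,0,0.4],[78,18,-82,0,0.4],[106,26,-110,0,0.4],[106,26,-110,0,0.4]])

```text
time: 1.85
tcp_pos: [0.4683, 0.1795, 0.249]
orientation: [-1.564, 0.195, -0.195]
wrist_force: [0.5, -0.1, -0.0]
grip_width: 0.06
```

```bash
python3 - <<'E'
from h import *
to(.4675,.183,.137,76.2)
im,d=robot.get_image("wrist");c=robot.get_calibration("wrist");cv2.imwrite("pics/d.png",im)
P=cloud(d,c)
for lab,c0,rad,z0,z1 in [("head",(.467,.183),.04,.08,.1),("round",(.455,.104),.025,.09,.11)]:
    m=(d>0)&(np.hypot(P[...,0]-c0[0],P[...,1]-c0[1])<rad)&(P[...,2]>z0)&(P[...,2]<z1)
    if m.sum()>20:
        q=P[m];print(lab,m.sum(),cv2.minAreaRect((q[:,:2]*1000).astype(np.float32)),np.median(q[:,2]))
E
```

```text
t 1.85 tcp [0.4683 0.1795 0.249 ] yaw 75.78 tooly [ 0.    -0.002 -1.   ] F [ 0.5 -0.1 -0. ] w 0.06 
 delta mm [ -1.8 112.    3.5] turn -0.007
head 2350 ((466.8131103515625, 183.63809204101562), (39.984405517578125, 39.42208480834961), 76.37800598144531) 0.08878459412512019
round 674 ((454.9702453613281, 105.35295867919922), (22.522911071777344, 22.108884811401367), 6.071113586425781) 0.09634379589159062
```

View pics/d.png

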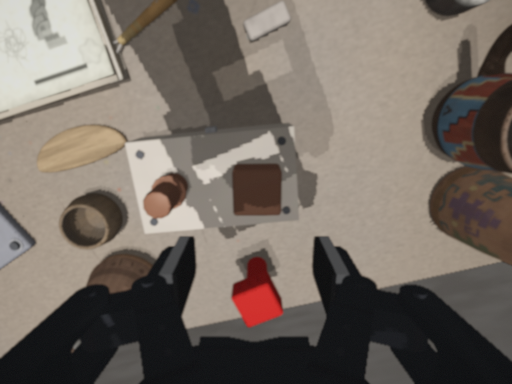

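Wrist view: the square head sits at (257,190), between the jaws in y. The position, (0.467, 0.1834) with yaw 76.4°, agrees with the fixed cameras. Descending.

Request:
apply_moves(deltas=[[-1,25,4,-0.01,0.4],[-1,50,4,-0.01,0.4],[-1,75,4,-0.01,0.4],[-1,90,4,-0.01,0.4],[-1,90,4,-0.01,0.4]])

```text
time: 2.32
tcp_pos: [0.4633, 0.189, 0.1564]
orientation: [-1.565, 0.187, -0.175]
wrist_force: [-0.7, 0.1, -0.0]
grip_width: 0.0597
```

```bash
python3 -c "
from h import *;to(.467,.1834,.131,76.3)"
```

```text
t 2.32 tcp [0.4633 0.189  0.1564] yaw 76.78 tooly [-0.008 -0.001 -1.   ] F [-0.7  0.1 -0. ] w 0.0597 
 delta mm [ 5.1 25.3 -4.5] turn 0.008
```

Request:
apply_moves(deltas=[[5,8,-4.5,0.01,0.4],[5,17,-4.5,0.01,0.4],[5,25,-4.5,0.01,0.4],[5,25,-4.5,0.01,0.4]])

```text
time: 2.65
tcp_pos: [0.4694, 0.1829, 0.1339]
orientation: [-1.563, 0.191, -0.189]
wrist_force: [-0.5, 0.3, 0.3]
grip_width: 0.0599
```

```bash
python3 -c "
from h import *;to(.467,.1834,.131,76.3)"
```

```text
t 2.65 tcp [0.4694 0.1829 0.1339] yaw 76.14 tooly [-0.002 -0.    -1.   ] F [-0.5  0.3  0.3] w 0.0599 
 delta mm [-2.4  2.9 -0.1] turn -0.003
```

Request:
apply_moves(deltas=[[-2,3,0,0,0.4],[-2,3,0,0,0.4],[-2,3,0,0,-0.5],[-2,3,0,0,-1],[-2,3,0,0,-1]], newtons=70)

```text
time: 3.07
tcp_pos: [0.4685, 0.1834, 0.1326]
orientation: [-1.562, 0.189, -0.191]
wrist_force: [-0.2, -1.1, 2.5]
grip_width: 0.0386
```

Request:
apply_moves(deltas=[[0,0,0,0,-1],[0,0,0,0,-1],[0,0,0,0,-1]])

```text
time: 3.32
tcp_pos: [0.4685, 0.1834, 0.1326]
orientation: [-1.562, 0.189, -0.191]
wrist_force: [0.5, -1.4, 4.9]
grip_width: 0.0391
```

```bash
python3 -c "
from h import *;to(.467,.1834,.131,76.3);print(robot.observe()['moment'])"
```

```text
t 3.32 tcp [0.4685 0.1834 0.1326] yaw 76.15 tooly [ 0.001  0.    -1.   ] F [ 0.5 -1.4  4.9] w 0.0391 
 delta mm [-1.4  1.6 -0.4] turn -0.003
[-0.15953805  0.08238985  0.00952998]
```

Gripped (39 mm). Lifting slowly.

Request:
apply_moves(deltas=[[0,-3,0,0,-1],[0,-7,0,0,-1],[0,-12,0,0,-1],[0,-18,0,0,-1],[0,-24,0,0,-1]])

```text
time: 3.73
tcp_pos: [0.4678, 0.1835, 0.1563]
orientation: [-1.563, 0.19, -0.189]
wrist_force: [0.0, 0.7, -1.5]
grip_width: 0.039
```

```bash
python3 -c "
from h import *;to(.4685,.1834,.21,76.15);print(robot.observe()['moment'])"
```

```text
t 3.73 tcp [0.4678 0.1835 0.1563] yaw 76.15 tooly [-0.  0. -1.] F [ 0.   0.7 -1.5] w 0.039 
 delta mm [  0.7 -53.7   0.1] turn -0.0
[ 0.05780371 -0.00014815  0.01731818]
```

Weight shows and the plug is held. Lifting clear.

Request:
apply_moves(deltas=[[0,-20,0,0,-1],[0,-45,0,0,-1],[0,-75,0,0,-1],[0,-100,0,0,-1],[0,-100,0,0,-1]])

```text
time: 4.15
tcp_pos: [0.4707, 0.184, 0.2629]
orientation: [-1.559, 0.18, -0.199]
wrist_force: [0.4, -0.3, -0.7]
grip_width: 0.0391
```

```bash
python3 - <<'E'
from h import *
to(.4568,-.1595,.25,76.15);print(robot.observe()['moment'])
f=np.load("top.npz");P=cloud(f["d"],robot.get_calibration("top"));m=(f["d"]>0)&(P[...,0]>.3)&(P[...,0]<.7)&(P[...,1]<.08)&(P[...,1]>-.1);print("max z",P[m][np.argmax(P[m][:,2])])
for n in ["side","top"]:
    im,d=robot.get_image(n);Q=cloud(d,robot.get_calibration(n));np.savez(n+"2",im=im,d=d)
    if n=="side": cv2.imwrite("pics/e.png",cv2.resize(im[130:290,150:310],(600,600),interpolation=2))
E
```

```text
t 4.15 tcp [0.4707 0.184  0.2629] yaw 76.16 tooly [ 0.012  0.002 -1.   ] F [ 0.4 -0.3 -0.7] w 0.0391 
 delta mm [  68.5   12.  -337. ] turn 0.0
[-0.00171033 -0.06178875  0.06544749]
max z [0.65819731 0.07108074 0.50188359]
```

View pics/e.png

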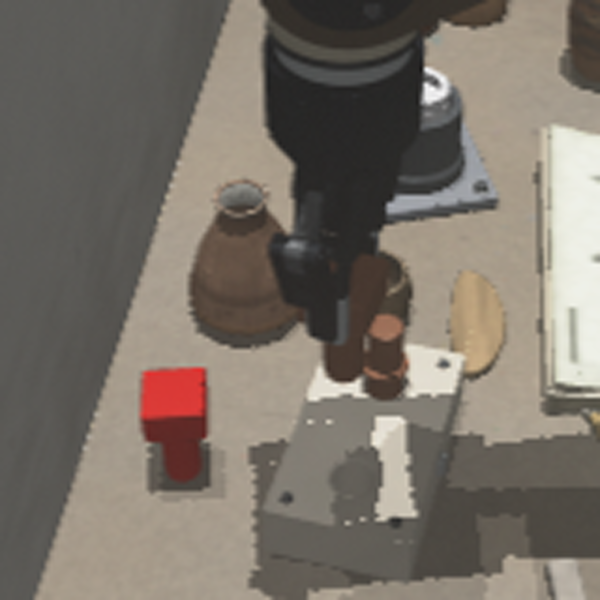

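The side view shows the plug hanging in the jaws (foot near crop 345,370) and the round plug still in the mould. Carrying it to the gauge.

Request:
apply_moves(deltas=[[5,0,-25,0,-1],[12,0,-58,0,-1],[19,0,-95,0,-1],[26,0,-130,0,-1],[33,0,-165,0,-1]])

```text
time: 4.67
tcp_pos: [0.4589, 0.0142, 0.2535]
orientation: [-1.562, 0.193, -0.186]
wrist_force: [0.5, 0.3, -1.5]
grip_width: 0.0394
```

Request:
apply_moves(deltas=[[8,0,-40,0,-1],[16,0,-78,0,-1],[24,0,-116,0,-1],[31,0,-150,0,-1],[35,0,-170,0,-1]])

```text
time: 5.08
tcp_pos: [0.4524, -0.1607, 0.2537]
orientation: [-1.562, 0.195, -0.189]
wrist_force: [0.1, 0.3, -1.2]
grip_width: 0.0389
```

Request:
apply_moves(deltas=[[0,0,0,0,-1],[0,0,0,0,-1],[0,0,0,0,-1]])

```text
time: 5.33
tcp_pos: [0.4531, -0.1572, 0.2542]
orientation: [-1.56, 0.192, -0.187]
wrist_force: [-0.0, -0.4, -1.1]
grip_width: 0.0388
```

```bash
python3 - <<'E'
from h import *
to(.4568,-.1595,.25,76.15)
ims=[]
for n in ["side","top","wrist"]:
    im,d=robot.get_image(n);c=robot.get_calibration(n);P=cloud(d,c);np.savez(n+"3",im=im,d=d,P=P)
    if n!="wrist":ims.append(cv2.resize(im[110:210,200:320] if n=="side" else im[150:240,270:390],(400,350),interpolation=2))
    else: w=cv2.resize(im,(400,300))
    s=(d>0)&(np.hypot(P[...,0]-.457,P[...,1]+.16)<.03)&(P[...,2]>.1)&(P[...,2]<.165)
    if s.sum()>10:
        q=P[s]
        for a in np.arange(.105,.2,.01):
            k=q[(q[:,2]>a)&(q[:,2]<a+.01)]
            if len(k)>4: print(n,a.round(3),len(k),k.min(0).round(4),k.max(0).round(4))
cv2.imwrite("pics/f.png",np.hstack(ims));cv2.imwrite("pics/fw.png",w)
E
```

```text
t 5.33 tcp [ 0.4531 -0.1572  0.2542] yaw 76.14 tooly [-0.003  0.002 -1.   ] F [-0.  -0.4 -1.1] w 0.0388 
 delta mm [ 4.2  4.2 -1.3] turn -0.0
side 0.135 20 [ 0.4428 -0.1541  0.1362] [ 0.4625 -0.1461  0.144 ]
side 0.145 25 [ 0.4429 -0.1521  0.1455] [ 0.4626 -0.1444  0.1545]
side 0.155 26 [ 0.4416 -0.1617  0.1555] [ 0.4629 -0.1456  0.1645]
wrist 0.135 152 [ 0.4419 -0.1694  0.1357] [ 0.4541 -0.1468  0.145 ]
wrist 0.145 173 [ 0.442  -0.1689  0.145 ] [ 0.4521 -0.1468  0.155 ]
wrist 0.155 162 [ 0.4417 -0.1654  0.155 ] [ 0.4493 -0.1472  0.1649]
```

View pics/f.png

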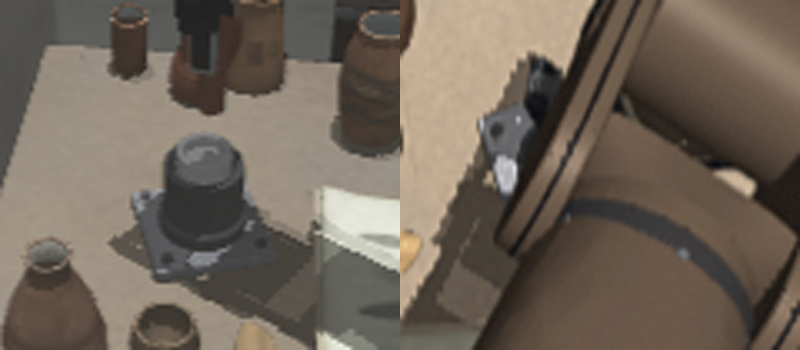

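Side view: the stem (crop 210,90) hangs upright over the gauge (crop 205,150). The stem axis from the clouds is about (0.4535, -0.158), directly under the TCP. Next is centring over the cup and lowering to just above the rim.

Request:
apply_moves(deltas=[[3,5,-1,0,-1],[4,12,-1.5,0,-1],[4,22,-1.5,0,-1],[4,30,-1.5,0,-1],[4,30,-1.5,0,-1]])

```text
time: 5.9
tcp_pos: [0.4561, -0.1596, 0.2229]
orientation: [-1.56, 0.193, -0.186]
wrist_force: [-0.8, 0.4, -1.1]
grip_width: 0.0389
```

Request:
apply_moves(deltas=[[0,0,0,0,-1],[0,0,0,0,-1]])

```text
time: 6.07
tcp_pos: [0.4573, -0.1605, 0.2258]
orientation: [-1.562, 0.19, -0.19]
wrist_force: [0.2, -0.3, -1.9]
grip_width: 0.0391
```

```bash
python3 - <<'E'
from h import *
to(.4568,-.1595,.2006,76.15)
for n in ["wrist","side"]:
    im,d=robot.get_image(n);c=robot.get_calibration(n);P=cloud(d,c)
    rr=np.hypot(P[...,0]-.457,P[...,1]+.16)
    cup=P[(d>0)&(rr<.035)&(P[...,2]>.085)&(P[...,2]<.094)];st=P[(d>0)&(rr<.03)&(P[...,2]>.1)&(P[...,2]<.14)]
    for l,q in (("cup",cup),("stem",st)):
        if len(q)>10: print(n,l,len(q),cv2.minEnclosingCircle((q[:,:2]*1000).astype(np.float32)),q.min(0).round(4),q.max(0).round(4))
    if n=="side":b=cv2.resize(im[110:210,200:320],(400,350),interpolation=2)
    else: a=cv2.resize(im,(467,350))
cv2.imwrite("pics/g.png",np.hstack([a[:,:400],b]))
E
```

```text
t 6.07 tcp [ 0.4573 -0.1605  0.2258] yaw 76.14 tooly [-0.  0. -1.] F [ 0.2 -0.3 -1.9] w 0.0391 
 delta mm [-0.8 25.2  0.9] turn -0.0
wrist cup 1177 ((457.4288330078125, -161.99867248535156), 24.800098419189453) [ 0.4326 -0.1865  0.085 ] [ 0.4705 -0.1374  0.0928]
wrist stem 508 ((454.980712890625, -161.93405151367188), 11.543346405029297) [ 0.4458 -0.1731  0.1058] [ 0.4578 -0.1507  0.1389]
side cup 91 ((456.65625, -158.0861358642578), 25.965953826904297) [ 0.4329 -0.1802  0.0852] [ 0.4798 -0.1335  0.0932]
side stem 79 ((457.19091796875, -158.70211791992188), 11.8502836227417) [ 0.4462 -0.163   0.1079] [ 0.4683 -0.1475  0.1399]
```

View pics/g.png

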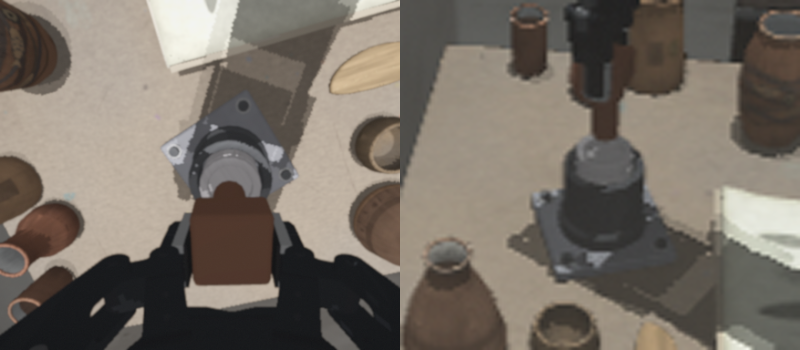

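Both views show the stem centred over the cup (wrist 230,190; side 205,140), within about 1 mm. Lowering into the cup.

Request:
apply_moves(deltas=[[0,5,0.5,0,-1],[0,10,0.5,0,-1],[0,15,0.5,0,-1],[0,20,0.5,0,-1],[0,22,0.5,0,-1]])

```text
time: 6.58
tcp_pos: [0.4569, -0.1597, 0.2026]
orientation: [-1.562, 0.191, -0.188]
wrist_force: [0.1, 0.4, -1.4]
grip_width: 0.0389
```

Request:
apply_moves(deltas=[[0,0,0,0,-1],[0,0,0,0,-1]])

```text
time: 6.75
tcp_pos: [0.4574, -0.16, 0.2037]
orientation: [-1.562, 0.19, -0.189]
wrist_force: [-0.1, 0.2, -1.4]
grip_width: 0.0392
```

```bash
python3 -c "
from h import *;to(.4568,-.1600,.1856,76.15)"
```

```text
t 6.75 tcp [ 0.4574 -0.16    0.2037] yaw 76.15 tooly [-0.  0. -1.] F [-0.1  0.2 -1.4] w 0.0392 
 delta mm [-0.5 18.1 -0.2] turn -0.0
```

Request:
apply_moves(deltas=[[0,2,0,0,-1],[0,4,0,0,-1],[0,6,0,0,-1],[0,6,0,0,-1],[0,6,0,0,-1]])

```text
time: 7.17
tcp_pos: [0.4578, -0.1602, 0.1985]
orientation: [-1.563, 0.189, -0.191]
wrist_force: [0.3, 0.1, 2.2]
grip_width: 0.0391
```

Request:
apply_moves(deltas=[[0,2,0,0,-1],[0,4,0,0,-1],[0,5,0,0,-1],[0,5,0,0,-1],[0,5,0,0,-1]])

```text
time: 7.58
tcp_pos: [0.4577, -0.1602, 0.1933]
orientation: [-1.563, 0.189, -0.191]
wrist_force: [-0.1, -0.1, 4.1]
grip_width: 0.0391
```

```bash
python3 -c "
from h import *;to(.4568,-.1600,.1856,76.15);print(robot.observe()['moment'])"
```

```text
t 7.58 tcp [ 0.4577 -0.1602  0.1933] yaw 76.14 tooly [ 0.001 -0.    -1.   ] F [-0.1 -0.1  4.1] w 0.0391 
 delta mm [-1.   7.7 -0. ] turn -0.0
[0.07862359 0.0014839  0.02404181]
```

Request:
apply_moves(deltas=[[0,2,0,0,-1],[0,4,0,0,-1],[0,6,0,0,-1],[0,7,0,0,-1],[0,7,0,0,-1]])

```text
time: 8.0
tcp_pos: [0.4578, -0.1603, 0.1865]
orientation: [-1.563, 0.189, -0.191]
wrist_force: [-1.6, -0.1, 7.0]
grip_width: 0.0392
```

Request:
apply_moves(deltas=[[0,0,0,0,-1],[0,0,0,0,-1],[0,0,0,0,-1]])

```text
time: 8.25
tcp_pos: [0.4579, -0.1603, 0.1868]
orientation: [-1.563, 0.189, -0.191]
wrist_force: [-1.9, 0.2, 7.9]
grip_width: 0.0388
```

```bash
python3 - <<'E'
from h import *
F=[];to(.4568,-.1600,.1856,76.15)
for i in range(4):
  for n in ["wrist","side"]:
    im,d=robot.get_image(n);c=robot.get_calibration(n);P=cloud(d,c)
    rr=np.hypot(P[...,0]-.4572,P[...,1]+.160);z=P[...,2];ok=(d>0)&(z<.1)&(z>.05)
    if i in(0,3): print(n,{l:(int((ok&(rr>a)&(rr<b)).sum()),(np.median(z[ok&(rr>a)&(rr<b)])*1000).round(2)) for l,a,b in(("rim",.0195,.0235),("ring",.0295,.0345),("floor",.0135,.0165))})
    F.append(robot.observe()["wrist_force"])
    if n=="side":b_=cv2.resize(im[120:190,220:300],(400,350),interpolation=2)
    else: a_=cv2.resize(im[120:225,190:310],(400,350),interpolation=2)
print(np.mean(F,0),robot.observe()["tcp_pos"],robot.observe()["time"])
cv2.imwrite("pics/i.png",np.hstack([a_,b_]))
E
```

```text
t 8.25 tcp [ 0.4579 -0.1603  0.1868] yaw 76.15 tooly [ 0.001 -0.001 -1.   ] F [-1.9  0.2  7.9] w 0.0388 
 delta mm [-1.1  1.2 -0. ] turn 0.0
wrist {'rim': (756, np.float64(76.41)), 'ring': (1626, np.float64(75.31)), 'floor': (220, np.float64(66.78))}
side {'rim': (44, np.float64(76.95)), 'ring': (151, np.float64(72.19)), 'floor': (4, np.float64(68.23))}
wrist {'rim': (759, np.float64(76.47)), 'ring': (1629, np.float64(75.32)), 'floor': (220, np.float64(66.89))}
side {'rim': (51, np.float64(76.59)), 'ring': (152, np.float64(72.91)), 'floor': (3, np.float64(68.19))}
[-0.9986514   0.17590588  7.02014013] [ 0.45784355 -0.16025252  0.18676047] 8.65
```

View pics/i.png

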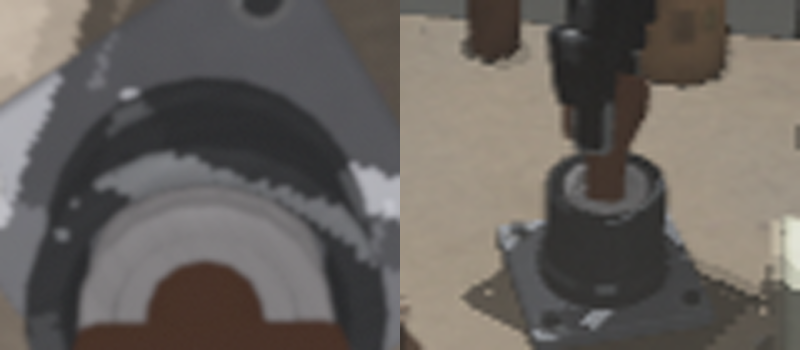

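The wrist crop shows the bright cup inside the dark ring with the stem in it (205,300). The rim is still about 1.1–1.5 mm high by depth, and TCP height and force agree. Pressing 1.2 mm more.

Request:
apply_moves(deltas=[[0,0.6,0,0,-1],[0,1.2,0,0,-1],[0,1.2,0,0,-1],[0,1.2,0,0,-1],[0,1.2,0,0,-1]])

```text
time: 9.07
tcp_pos: [0.4579, -0.1603, 0.1857]
orientation: [-1.563, 0.189, -0.191]
wrist_force: [-0.8, 0.4, 7.3]
grip_width: 0.0389
```

```bash
python3 - <<'E'
from h import *
F=[];to(.4568,-.1600,.1856,76.15)
for i in range(6):
    im,d=robot.get_image("wrist");c=robot.get_calibration("wrist");P=cloud(d,c)
    rr=np.hypot(P[...,0]-.4572,P[...,1]+.160);z=P[...,2];ok=(d>0)&(z<.1)&(z>.05)
    if i%3==2: print({l:(int((ok&(rr>a)&(rr<b)).sum()),(np.median(z[ok&(rr>a)&(rr<b)])*1000).round(2)) for l,a,b in(("rim",.0195,.0235),("ring",.0295,.0345),("floor",.0135,.0165))})
    F.append(robot.observe()["wrist_force"])
print(np.mean(F,0),robot.observe()["tcp_pos"],robot.observe()["grip_width"])
im,d=robot.get_image("top")
for q in ["round_plug"]:
    robot.get_image("side");c=robot.get_calibration("side");print(q,[(r["score"],world(r["at"],np.array(c["T"])).round(3)) for r in robot.search_frame("side",q)][:2])
E
```

```text
t 9.07 tcp [ 0.4579 -0.1603  0.1857] yaw 76.15 tooly [ 0.001 -0.001 -1.   ] F [-0.8  0.4  7.3] w 0.0389 
 delta mm [-1.1  0.1  0. ] turn -0.0
{'rim': (749, np.float64(75.35)), 'ring': (1623, np.float64(75.32)), 'floor': (223, np.float64(65.72))}
{'rim': (753, np.float64(75.34)), 'ring': (1632, np.float64(75.34)), 'floor': (222, np.float64(65.76))}
[-1.12218231  0.56819902  7.56049194] [ 0.4578554  -0.16026444  0.185669  ] 0.038858691012699204
round_plug [(0.66, array([0.456, 0.114, 0.071]))]
```

The rim and ring are level (75.35 vs 75.33 mm), contact force is about 9 N, and the round plug is in place. Handing in.

```bash
python3 -c "
from station import robot
print(robot.hand_in())"
```

```text
the job is handed in; nothing more can be done
None
```

I lifted the square-headed plug straight out of the mould, stood its stem in the gauge cup and pressed the cup down about 15 mm. I handed the job in still gripping the plug (39 mm opening, 70 N) and holding the cup there, at about 10 s of the 32 s limit.

- **Cup level:** on wrist-camera depth the cup rim is at 75.35 mm and the fixed ring at 75.33 mm. The tool height agrees, at 15 mm below the expected contact height.
- **Force:** the push is about 9 N (7.6 N measured plus about 1.5 N plug weight), which matches the spring at half stroke.
- **Disagreements:** before the final 1.2 mm press, the coarser side camera put the ring 2–3 mm lower than the wrist camera did. I trusted the closer wrist view. The cup floor read about 0.7 mm high at the end.
- **Other things:** the round plug is still in the mould, confirmed by the side camera. I never went near the red look-alike. I did not re-measure the loose things after the last move, but the carry passed well above them.

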